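# Set the microscope camera on the calibration light box, tab to the mark

## Task

Lift the black dust cap off the light box's port and lay it, knob up, in the blue tray. Then set the white microscope camera gently and upright into the open port, turned about its axis so that its orange tab lies over the green field, between the two white lines, and leave it sitting fully home. Do not tip or drop the camera, and leave the bottle, the computer mouse and the slide box where they are.

Things in the scene. Friction and masses are not known exactly. Their poses are not given: they have to be found in the camera images.
- lightbox: Fixed grey calibration light box, 160 x 160 mm, 45 mm high. Origin: centre of its underside; z up; x points towards the green mark. Its top has a round port, 78 mm in diameter and 5 mm deep, at the centre, with a white diffuser for a floor.
- port (a point): Centre of the port's floor, on the light box's axis, 40 mm above its underside.
- mark (a point): The mark on the light box's top: a green field 20 mm wide between two thin white lines, running outwards from 43 to 80 mm from the port's axis, along the box's +x. This point is on its middle line, 60 mm from the axis.
- camera: Loose white microscope camera, 350 g or so, standing upright on its round black flange. Origin: centre of the flange's underside; z up its axis; x towards its orange tab. Flange 72 mm in diameter, 12 mm high; above it the square white body, 56 x 56 mm with its sides along x and y, from 12 to 88 mm high (grasp it here). An orange stripe on top also runs from the centre towards the tab's side.
- tab_tip (a point): Outer end of the camera's orange tab, which sticks out of the flange: 52 mm from the camera's axis along its +x, 10 mm wide, 7.5 to 12 mm above the flange's underside (2.5 mm clear above the light box's top when the camera is seated). This point is 10 mm above the underside.
- dust_cap: Loose black round dust cap, 72 mm in diameter, 10 mm thick, lying in the port at the start. A yellow knob, 26 mm in diameter and 28 mm high, stands on it (top 38 mm above the underside). Origin: centre of its underside; z up through the knob.
- tray: Fixed blue open tray, 150 x 150 mm outside, walls 4 mm thick and 22 mm high, floor about 4 mm thick. Origin: centre of its underside; x and y along its sides.
- oil_bottle: Amber bottle, 40 mm in diameter, 85 mm high; bystander. Origin: centre of its underside.
- mouse: Black computer mouse, 104 x 62 x 34 mm; bystander. Origin: centre of its underside.
- slide_box: Green box for glass slides, 100 x 85 x 36 mm; bystander. Origin: centre of its underside.
There are look-alikes about, which are no part of the job. What is shaped like the dust_cap but brown is not meant. Several things look just like the camera: the one meant starts farthest to the robot's right.

How it is judged:
By the outcome, as a careful person would: the job done as asked, in the order asked, and still so for the second after the job is handed in, with the robot touching nothing.
It also fails if it takes over 54 s, if anything falls off the work surface, if the arm or the gripper's body presses on something with over 40 N, if the wrist force passes 120 N, or if a joint passes its speed limit or range.

## Robot

A 7-joint arm with a two-finger parallel gripper is mounted at the origin on the work surface. World frame = base frame: x ahead of the robot, y to its left, z up, the work surface at z = 0. Lengths are in m, angles in rad, forces in N, time in s.
With the tool pointing down it reaches from about 0.4 to 0.875 m from the base axis. Payload 19.3 kg.
Tool frame: the origin (TCP) lies midway between the tips of the shut fingers; the grasp point (between the pads) lies 19 mm behind it; z points along the fingers, y is the line along which they close (so a half turn about z gives the same grasp; the last joint's range is limited). The gripper opens to 85 mm and grips with 20 to 120 N. Pads are 22 mm wide; open, the fingers measure 114 mm over their backs; the gripper's body (76 mm by 85 mm) begins 54 mm behind the grasp point. The pads swing forward as they close: fully open they stand 13 mm farther back than shut.
Start: joints at [-1.39, 0.521, -0.036, 1.599, 0.021, 1.021, -0.113], TCP at [0.155, 0.605, 0.231] pointing down, gripper open.
Joint ranges: [-2.91, 2.91], [-0.3, 2.13], [-1.5, 1.42], [0.17, 2.43], [-1.26, 4.41], [0.16, 1.93], [-2.52, 2.52]. Speed limits (rad/s): [1.89, 1.89, 2.39, 2.39, 3.01, 3.01, 3.01].

## Interface

Orientations are given as [roll, pitch, yaw] about the fixed x, y, z axes, in that order (R = Rz(yaw) Ry(pitch) Rx(roll)).
In Python, from plant import ctrl gives the robot as it stands. The module is installed in compiled form; this text tells all that it offers.
- The arm moves only by the tool jog_arm, never from a script. Its argument "plan" is a list of rows, each a list of 3 entries, a list of its own where there are three numbers: the turn, a rotation vector about the world's x, y, z in rad, then the shift along the world's x, y, z in cm, then the finger opening in cm, from 0 to 8.54. In form: [[[rx, ry, rz], [dx, dy, dz], hand], ...]. A call has 1 to 10 rows; each row is the pose to reach, as a shift and turn from the pose commanded when the call began; what a row does not reach only later rows make up. A row lasts 1/10 s, in which the tool goes at most 50 mm and 8.59 degrees, less where a joint would pass 70% of its speed; a pose out of reach is approached as far as the arm can. A call with a gripper value outside its range is refused whole. The fingers move at their own pace and stop on an object; "newtons" is the grip in N (left out, the last holds). Time passes only in rows, so rows that repeat a pose let the fingers close. It gives the time, the measured TCP pose, the force, the opening and the grip force at its end, in the units of the state.
- ctrl.sense(): the state, without advancing time (a new reading comes with each control period).
- ctrl.grab_frame(name): name is "scene" or "top" or "wrist"; returns a dict with "color" (400x640x3 uint8, blue, green, red), "intrinsics" (3x3 intrinsics, pixels), "k1" (the pictures are not rectified: a ray, as slopes to the right and down, at radius r is drawn at 1 + k1 r^2 times it, then the intrinsics apply), "cam_to_world" (4x4, takes a point from camera to world coordinates). Camera axes: x right, y down, z forward; pixel columns grow to the right and rows downward; lengths in m; the calibration is good to about 2 mm. A picture is of the moment at which its call begins. There is no depth.
- ctrl.finish_job(): hands the job in; it is judged then, once.
The state is a dict: "t": time; "joint_positions": joint angles; "qvel": joint speeds; "joint_efforts": joint torques, N m; "eef_pos": TCP position; "tcp_rot": TCP orientation; "force": force on the tool from outside, world axes, zero at the start; "torque": the same for the moment, N m; "grip_width": opening from 0.0 (shut) to 1.0 (fully open); "finger_force": force on a finger pad.
Only numpy, scipy, OpenCV 4.12 (cv2) and the standard library are available. Lean on these libraries where they do the work, as an engineer would, in place of code of your own. Each camera call takes 0.05 s, during which the arm holds its last target. There are 200 camera calls.

## Working session

There is one attempt and no reset: what is moved stays moved. The work goes in short steps, Python scripts to look and compute and a tool call to move; the robot and the scene stay as the last step left them, time stands still between calls to the robot, and variables do not carry over. Pictures are saved under pics/ and viewed, at most 12 in all, crops included, and the job is handed in when it is done.

Besides the shell and the picture viewer there is one more tool, called after "Call:" by a JSON object that holds its "api" and its "payload", one argument or row to a line. jog_arm: Moves the arm, as the interface text tells. Its arguments: {"type":"object","properties":{"plan":{"type":"array","items":{"type":"array"}},"newtons":{"type":"number"}},"required":["plan"]}

```bash
mkdir -p pics; cat > h.py <<'E'
import numpy as np, cv2
from plant import ctrl
def grab(n,tag):
    f=ctrl.grab_frame(n); cv2.imwrite(f'pics/{tag}.png',f['color'])
    np.savez(f'pics/{tag}.npz',K=f['intrinsics'],k1=f['k1'],T=f['cam_to_world']); return f
def p2w(tag,u,v,z):
    d=np.load(f'pics/{tag}.npz');K=d['K'];k1=float(d['k1']);T=d['T']
    x=np.array([(u-K[0,2])/K[0,0],(v-K[1,2])/K[1,1]]);s=x.copy()
    for _ in range(30): s=x/(1+k1*(s@s))
    r=T[:3,:3]@np.array([*s,1]);o=T[:3,3]
    return o+r*(z-o[2])/r[2]
def w2p(tag,P):
    d=np.load(f'pics/{tag}.npz');K=d['K'];k1=float(d['k1']);T=d['T']
    c=T[:3,:3].T@(np.array(P)-T[:3,3]);s=c[:2]/c[2];s=s*(1+k1*(s@s))
    return K[:2,:2]@s+K[:2,2]
E
python3 - <<'E'
from h import *
np.set_printoptions(precision=3,suppress=True)
a=grab('scene','s1');b=grab('top','t1')
print(a['cam_to_world'],b['cam_to_world'],a['intrinsics'],b['intrinsics'],a['k1'],b['k1']);print(ctrl.sense())
E
```

```text
[[ 0.798  0.512 -0.317  0.853]
 [ 0.602 -0.669  0.435 -0.418]
 [ 0.01  -0.538 -0.843  0.918]
 [ 0.     0.     0.     1.   ]] [[ 0.005 -0.998  0.055  0.427]
 [-1.    -0.005 -0.006  0.016]
 [ 0.007 -0.055 -0.998  1.333]
 [ 0.     0.     0.     1.   ]] [[382.115   0.    318.129]
 [  0.    382.115 195.504]
 [  0.      0.      1.   ]] [[388.      0.    315.672]
 [  0.    388.    195.837]
 [  0.      0.      1.   ]] 0.020669894175665005 0.030534495539902274
{'t': 0.1, 'joint_positions': array([-1.39 ,  0.522, -0.036,  1.6  ,  0.021,  1.021, -0.113]), 'qvel': array([-0.001, -0.002, -0.001, -0.002, -0.   ,  0.001,  0.001]), 'joint_efforts': array([  0.003, -92.849,   1.984, -37.053,   0.018,   0.005,   0.   ]), 'eef_pos': array([0.155, 0.605, 0.231]), 'tcp_rot': array([-3.141,  0.   ,  2.891]), 'force': array([ 0.04 , -0.66 , -0.363]), 'torque': array([-0.024, -0.002, -0.055]), 'finger_force': 0.0, 'grip_width': 0.9996588477756949}
```

View pics/t1.png

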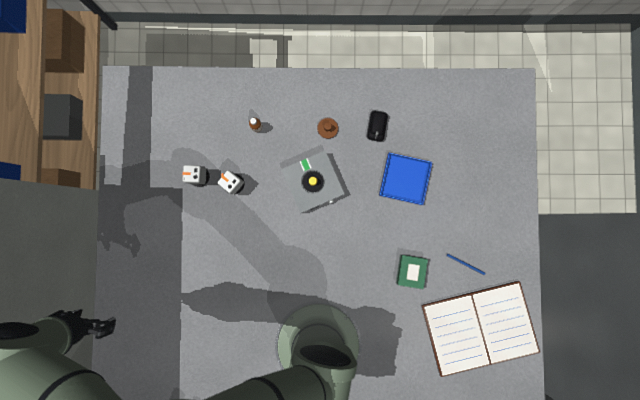

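View pics/s1.png

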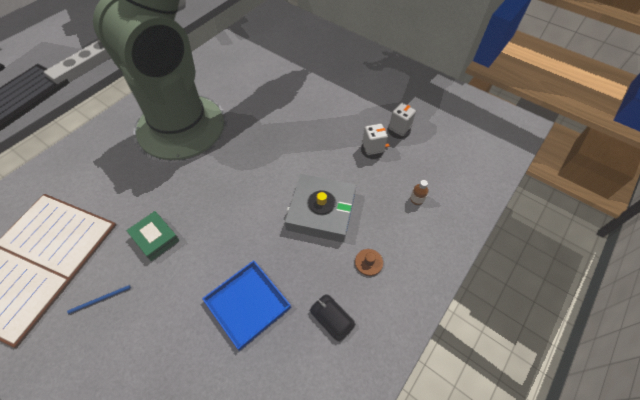

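Top view: the candidate cameras are at (194,175) and (231,182). Image right is the robot's right, so the one meant is (231,182), which is (375,138) in the scene view. The caps are black with a yellow knob at (313,181), which is meant, and brown at (328,128), a decoy. The tray is at (406,179) and the green mark at (306,164).

```bash
python3 - <<'E'
from h import *
np.set_printoptions(precision=4,suppress=True)
t=cv2.imread('pics/t1.png');s=cv2.imread('pics/s1.png')
c1=cv2.resize(t[150:210,170:270],None,fx=8,fy=5*8/5*1.0,interpolation=cv2.INTER_CUBIC)[:, :]
c1=cv2.resize(t[155:205,175:255],(480,300),interpolation=cv2.INTER_CUBIC)
c2=cv2.resize(s[95:165,345:425],(320,280),interpolation=cv2.INTER_CUBIC)
c3=cv2.resize(t[140:220,275:355],(480,300) and (320,300),interpolation=cv2.INTER_CUBIC)
m=np.zeros((600,800,3),np.uint8);m[:300,:480]=c1;m[:280,480:]=c2;m[300:,:320]=c3
c4=cv2.resize(s[165:245,275:375],(375,300),interpolation=cv2.INTER_CUBIC);m[300:,330:705]=c4
cv2.imwrite('pics/m1.png',m)
def seg(img,lo,hi,box):
    h=cv2.cvtColor(img,cv2.COLOR_BGR2HSV);k=cv2.inRange(h,lo,hi);u0,v0,u1,v1=box
    q=np.zeros_like(k);q[v0:v1,u0:u1]=k[v0:v1,u0:u1];ys,xs=np.nonzero(q);return xs.mean(),ys.mean(),len(xs),q
for tag,img,kb,gb,tb in(('t1',t,(295,165,330,200),(295,150,320,175),(370,140,440,215)),('s1',s,(305,180,340,220),(330,195,360,220),(195,255,300,355))):
    a=seg(img,(20,120,120),(35,255,255),kb);print(tag,'knob',a[:3],p2w(tag,a[0],a[1],.078 if tag=='t1' else .070))
    a=seg(img,(40,90,60),(80,255,255),gb);print('green',a[:3],p2w(tag,a[0],a[1],.045))
    a=seg(img,(100,120,40),(125,255,255),tb);r=cv2.minAreaRect(np.argwhere(a[3])[:,::-1].astype(np.float32))
    print('tray',a[:3],r)
    for p in cv2.boxPoints(r):print(p2w(tag,*p,.022))
    ob=(225,165,250,200) if tag=='t1' else (360,120,392,160)
    h=cv2.inRange(cv2.cvtColor(img,cv2.COLOR_BGR2HSV),(3,110,90),(16,255,255));n,l,st,ce=cv2.connectedComponentsWithStats(h[ob[1]:ob[3],ob[0]:ob[2]])
    for i in range(1,n):print('orange',ce[i]+ob[:2],st[i])
E
```

```text
t1 knob (np.float64(312.35087719298247), np.float64(180.4561403508772), 57) [0.5455 0.0191 0.078 ]
green (np.float64(305.2037037037037), np.float64(164.25925925925927), 54) [0.6028 0.0433 0.045 ]
tray (np.float64(405.4634268537074), np.float64(178.39629258517033), 1996) ((405.41845703125, 178.37278747558594), (45.36479568481445, 44.26578140258789), 12.33908748626709)
[ 0.5021 -0.205   0.022 ]
[ 0.6496 -0.2377  0.022 ]
[ 0.6171 -0.3878  0.022 ]
[ 0.47   -0.3543  0.022 ]
orange [226.     179.3333] [ 0 13  3  4  9]
s1 knob (np.float64(321.4342105263158), np.float64(196.0), 76) [0.5417 0.0237 0.07  ]
green (np.float64(343.85526315789474), np.float64(206.82894736842104), 76) [0.6005 0.0456 0.045 ]
tray (np.float64(246.01084076126236), np.float64(304.01324981932066), 4151) ((246.5800323486328, 303.9400329589844), (63.400001525878906, 68.5999984741211), 53.13010025024414)
[ 0.4694 -0.3561  0.022 ]
[ 0.502  -0.2007  0.022 ]
[ 0.6582 -0.2416  0.022 ]
[ 0.6188 -0.3843  0.022 ]
orange [380.9524 129.3333] [17  8  9  4 21]
orange [386.8462 144.9231] [25 23  5  4 13]
```

View pics/m1.png

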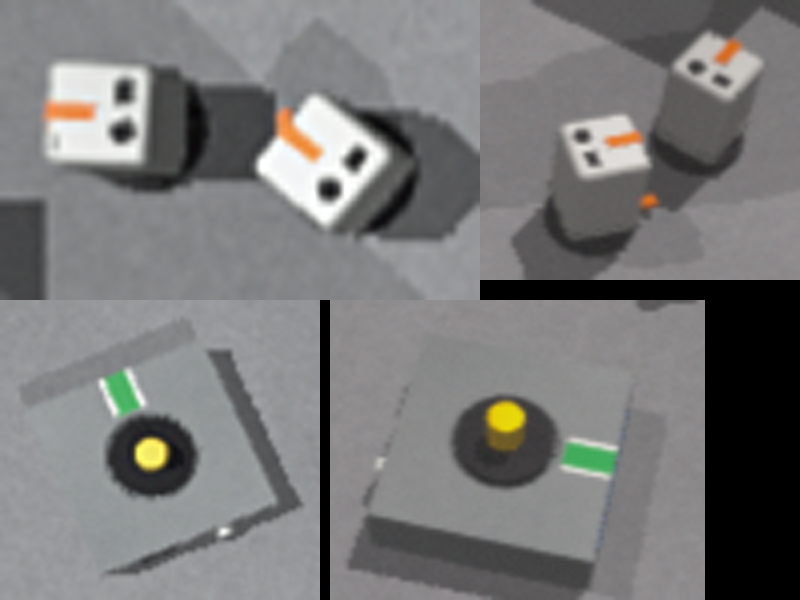

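The crop confirms it. The camera at (228.6,181.3) is the right-hand one, with its stripe towards the upper left (yaw about 52°). The black cap is in the port, and the green mark points up and to the left (about 23°). I'll move above the port for a close wrist view.

Call:
{"api": "jog_arm", "payload": {
  "plan": [
    [[0,0,-1.32],[39,-58.5,6],8.5],
    [[0,0,-1.32],[39,-58.5,6],8.5],
    [[0,0,-1.32],[39,-58.5,6],8.5],
    [[0,0,-1.32],[39,-58.5,6],8.5],
    [[0,0,-1.32],[39,-58.5,6],8.5],
    [[0,0,-1.32],[39,-58.5,6],8.5],
    [[0,0,-1.32],[39,-58.5,6],8.5],
    [[0,0,-1.32],[39,-58.5,6],8.5],
    [[0,0,-1.32],[39,-58.5,6],8.5],
    [[0,0,-1.32],[39,-58.5,6],8.5]
  ]
}}

```text
t: 1.1
eef_pos: [0.4321, 0.1891, 0.2741]
tcp_rot: [3.142, -0.0, 1.566]
force: [0.8, 1.6, -0.5]
grip_width: 0.995
finger_force: 0.0
```

Call:
{"api": "jog_arm", "payload": {
  "plan": [
    [[0,0,0],[10.5,-16.5,1],8.5],
    [[0,0,0],[10.5,-16.5,1],8.5],
    [[0,0,0],[10.5,-16.5,1],8.5],
    [[0,0,0],[10.5,-16.5,1],8.5],
    [[0,0,0],[10.5,-16.5,1],8.5],
    [[0,0,0],[10.5,-16.5,1],8.5],
    [[0,0,0],[10.5,-16.5,1],8.5]
  ]
}}

```text
t: 1.8
eef_pos: [0.536, 0.0268, 0.2835]
tcp_rot: [-3.141, -0.0, 1.572]
force: [-0.5, -0.2, 0.2]
grip_width: 1.001
finger_force: 0.0
```

```bash
python3 - <<'E'
from h import *
np.set_printoptions(precision=3,suppress=True)
f=grab('wrist','w1');print(f['cam_to_world'],f['intrinsics'],f['k1']);s=ctrl.sense();print(s['eef_pos'],s['tcp_rot'],s['joint_positions'])
E
```

```text
[[ 1.     0.    -0.001  0.537]
 [-0.    -0.96  -0.281  0.098]
 [-0.001  0.281 -0.96   0.427]
 [ 0.     0.     0.     1.   ]] [[332.22    0.    323.966]
 [  0.    332.22  201.492]
 [  0.      0.      1.   ]] -0.029704005680858937
[0.536 0.027 0.284] [-3.141 -0.     1.572] [-0.536  0.357  0.498  1.788 -0.195  1.045  0.035]
```

View pics/w1.png

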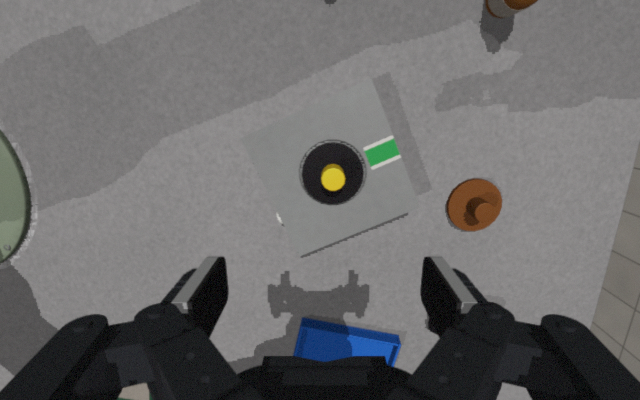

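The wrist view shows the cap at (332,173), its knob top at (333,179) and the green mark at (382,152). Measuring these precisely.

```bash
cat >> h.py <<'E'
def comp(img,lo,hi,box):
    u0,v0,u1,v1=box;k=cv2.inRange(cv2.cvtColor(img,cv2.COLOR_BGR2HSV),lo,hi)[v0:v1,u0:u1]
    n,l,st,ce=cv2.connectedComponentsWithStats(k);i=1+np.argmax(st[1:,4])
    pts=np.argwhere(l==i)[:,::-1]+[u0,v0];return pts.astype(np.float32)
E
python3 - <<'E'
from h import *
np.set_printoptions(precision=4,suppress=True)
w=cv2.imread('pics/w1.png')
kn=comp(w,(20,120,100),(35,255,255),(310,150,355,200));print(len(kn),kn.min(0),kn.max(0),'knob',p2w('w1',*kn.mean(0),.077))
cap=comp(w,(0,0,0),(180,255,70),(285,130,375,215));(c,ax,an)=cv2.fitEllipse(cv2.convexHull(cap));print(c,ax,'cap',p2w('w1',*c,.050))
g=comp(w,(40,90,60),(80,255,255),(350,130,410,175));G=np.array([p2w('w1',*p,.045)[:2] for p in g]);m=G.mean(0)
d=np.linalg.svd(G-m)[2][0];print('green',m,np.degrees(np.arctan2(*d[::-1])),np.ptp((G-m)@d),np.ptp((G-m)@[-d[1],d[0]]))
pc=p2w('w1',*c,.050)[:2];e=m-pc;print('mark dist/ang',np.hypot(*e),np.degrees(np.arctan2(e[1],e[0])))
for u,v in ((324,94),(390,150)):pass
q=[(175+(x+.5)/6-.5,155+(y+.5)/6-.5) for x,y in((316,94),(390,150),(333,230),(258,168))]
Q=np.array([p2w('t1',*p,.088)[:2] for p in q]);print('cam',Q.mean(0),np.linalg.norm(Q-np.roll(Q,1,0),axis=1))
for a,b in((1,0),(2,3)):d=Q[b]-Q[a];print(np.degrees(np.arctan2(d[1],d[0])))
print('scene tab',p2w('s1',386.8,144.9,.010))
E
```

```text
525 [321. 164.] [345. 190.] knob [0.5461 0.0224 0.077 ]
(332.1383361816406, 173.2877960205078) (60.74365997314453, 62.3157844543457) cap [0.5462 0.0213 0.05  ]
green [0.6033 0.045 ] -155.89392498282524 0.03581278054747581 0.01896977726591957
mark dist/ang 0.06177922136559788 22.56819227231531
cam [0.5403 0.2878] [0.0501 0.0499 0.0523 0.0522]
53.19565546604987
50.793502749372635
scene tab [0.5681 0.3273 0.01  ]
```

Call:
{"api": "jog_arm", "payload": {
  "plan": [
    [[0,0,0],[1,-0.5,-5],6],
    [[0,0,0],[1,-0.5,-10],6],
    [[0,0,0],[1,-0.5,-15],6],
    [[0,0,0],[1,-0.5,-19],6],
    [[0,0,0],[1,-0.5,-19],6],
    [[0,0,0],[1,-0.5,-19],6],
    [[0,0,0],[1,-0.5,-19],6]
  ]
}}

```text
t: 2.55
eef_pos: [0.5477, 0.0214, 0.0961]
tcp_rot: [3.139, -0.001, 1.571]
force: [-0.3, -0.0, -0.4]
grip_width: 0.708
finger_force: 0.0
```

Call:
{"api": "jog_arm", "payload": {
  "plan": [
    [[0,0,0],[-0.15,0,-2],5],
    [[0,0,0],[-0.15,0,-3.5],5],
    [[0,0,0],[-0.15,0,-4.2],5],
    [[0,0,0],[-0.15,0,-4.2],5],
    [[0,0,0],[-0.15,0,-4.2],2],
    [[0,0,0],[-0.15,0,-4.2],2],
    [[0,0,0],[-0.15,0,-4.2],2],
    [[0,0,0],[-0.15,0,-4.2],2],
    [[0,0,0],[-0.15,0,-4.2],2],
    [[0,0,0],[-0.15,0,-4.2],2]
  ],
  "newtons": 40
}}

```text
t: 3.55
eef_pos: [0.5454, 0.0209, 0.0526]
tcp_rot: [3.141, -0.0, 1.571]
force: [-0.6, 0.6, 5.3]
grip_width: 0.285
finger_force: 39.0
```

Call:
{"api": "jog_arm", "payload": {
  "plan": [
    [[0,0,0],[0,0,1],2],
    [[0,0,0],[0,0,3],2],
    [[0,0,0],[0,0,6],2],
    [[0,0,0],[0,0,10],2],
    [[0,0,0],[0.4,-7,11],2],
    [[0,0,0],[1,-15,11],2],
    [[0,0,0],[1.2,-20,11],2],
    [[0,0,0],[1.5,-25,11],2],
    [[0,0,0],[1.5,-31.7,10],2],
    [[0,0,0],[1.5,-31.7,7],2]
  ]
}}

```text
t: 4.55
eef_pos: [0.5603, -0.2756, 0.1371]
tcp_rot: [3.137, 0.002, 1.57]
force: [1.7, 0.5, -0.3]
grip_width: 0.289
finger_force: 39.4
```

```bash
python3 - <<'E'
from h import *
np.set_printoptions(precision=4,suppress=True)
f=grab('top','t2');g=grab('scene','s2');print(ctrl.sense()['eef_pos'])
t=f['color'];s=g['color'];m=np.zeros((600,800,3),np.uint8)
m[:300,:400]=cv2.resize(t[140:215,350:450],(400,300));m[:300,400:]=cv2.resize(t[140:215,285:385],(400,300))
m[300:,:400]=cv2.resize(s[230:350,180:340],(400,300));m[300:,400:]=cv2.resize(s[165:240,275:375],(400,300));cv2.imwrite('pics/m2.png',m)
E
```

```text
[ 0.5567 -0.279   0.1332]
```

View pics/m2.png

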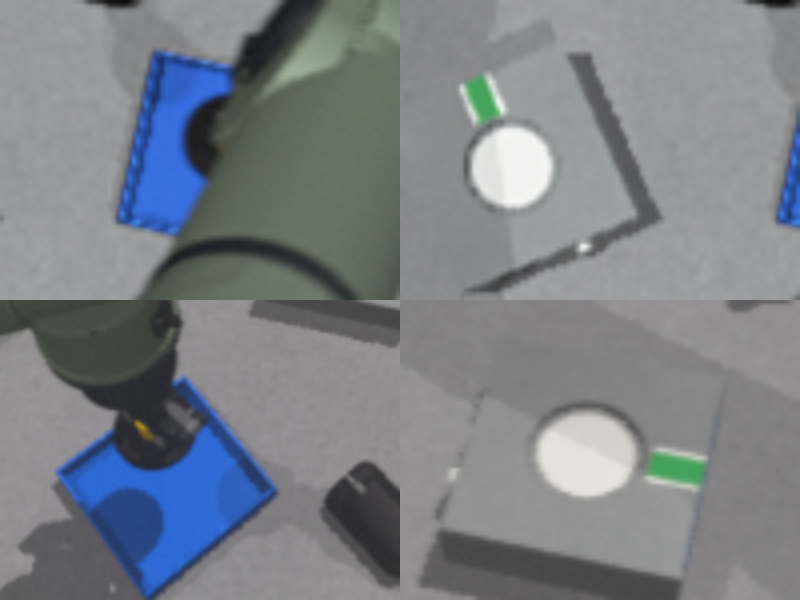

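The cap is held over the tray and the port is open, white at (510,167) in the top crop. Now lowering it.

Call:
{"api": "jog_arm", "payload": {
  "plan": [
    [[0,0,0],[0.3,-1.2,-3],2],
    [[0,0,0],[0.3,-1.2,-6],2],
    [[0,0,0],[0.3,-1.2,-8.5],2],
    [[0,0,0],[0.3,-1.2,-9],2],
    [[0,0,0],[0.3,-1.2,-9],2]
  ]
}}

```text
t: 5.15
eef_pos: [0.5624, -0.2842, 0.0446]
tcp_rot: [-3.141, -0.0, 1.571]
force: [0.2, 0.0, -0.0]
grip_width: 0.287
finger_force: 39.5
```

Call:
{"api": "jog_arm", "payload": {
  "plan": [
    [[0,0,0],[-0.2,-1.2,-0.8],2],
    [[0,0,0],[-0.2,-1.2,-1.6],2],
    [[0,0,0],[-0.2,-1.2,-2.2],2],
    [[0,0,0],[-0.2,-1.2,-2.5],2],
    [[0,0,0],[-0.2,-1.2,-2.7],2],
    [[0,0,0],[-0.2,-1.2,-2.7],2],
    [[0,0,0],[-0.2,-1.2,-2.7],2]
  ]
}}

```text
t: 5.85
eef_pos: [0.5605, -0.2962, 0.0174]
tcp_rot: [3.141, 0.0, 1.571]
force: [-0.2, 0.1, -0.6]
grip_width: 0.29
finger_force: 39.5
```

Call:
{"api": "jog_arm", "payload": {
  "plan": [
    [[0,0,0],[0,0,-0.1],2],
    [[0,0,0],[0,0,-0.1],2],
    [[0,0,0],[0,0,-0.1],4.5],
    [[0,0,0],[0,0,-0.1],4.5],
    [[0,0,0],[0,0,-0.1],4.5],
    [[0,0,0],[0,0,1],4.5],
    [[0,0,0],[0,0,4],4.5],
    [[0,0,0],[0,0,9],4.5],
    [[0,0,0],[0,0,14],4.5],
    [[0,0,0],[0,0,19],4.5]
  ]
}}

```text
t: 6.85
eef_pos: [0.5599, -0.2963, 0.2101]
tcp_rot: [3.141, 0.0, 1.57]
force: [0.3, -0.2, -0.4]
grip_width: 0.523
finger_force: 0.0
```

Call:
{"api": "jog_arm", "payload": {
  "plan": [
    [[0,0,-0.66],[-4,54,9],8.5],
    [[0,0,-0.66],[-4,54,9],8.5],
    [[0,0,-0.66],[-4,54,9],8.5],
    [[0,0,-0.66],[-4,54,9],8.5],
    [[0,0,-0.66],[-4,54,9],8.5],
    [[0,0,-0.66],[-4,54,9],8.5],
    [[0,0,-0.66],[-4,54,9],8.5],
    [[0,0,-0.66],[-4,54,9],8.5],
    [[0,0,-0.66],[-4,54,9],8.5],
    [[0,0,-0.66],[-4,54,9],8.5]
  ]
}}

```text
t: 7.85
eef_pos: [0.5236, 0.1934, 0.2898]
tcp_rot: [-3.141, -0.001, 0.911]
force: [0.9, -0.3, -0.2]
grip_width: 0.996
finger_force: 0.0
```

Call:
{"api": "jog_arm", "payload": {
  "plan": [
    [[0,0,0],[-0.5,4,1],8.5],
    [[0,0,0],[-0.5,4,1],8.5],
    [[0,0,0],[-0.5,4,1],8.5],
    [[0,0,0],[-0.5,4,1],8.5]
  ]
}}

```text
t: 8.25
eef_pos: [0.5194, 0.2302, 0.2988]
tcp_rot: [3.141, -0.0, 0.909]
force: [0.2, -0.8, 0.3]
grip_width: 0.993
finger_force: 0.0
```

```bash
python3 - <<'E'
from h import *
np.set_printoptions(precision=4,suppress=True)
f=grab('wrist','w2');grab('top','t3');s=ctrl.sense();print(s['eef_pos'],s['tcp_rot'],f['cam_to_world'][:3,3])
E
```

```text
[0.5195 0.2301 0.2987] [-3.1415 -0.      0.9087] [0.5644 0.286  0.4421]
```

View pics/w2.png

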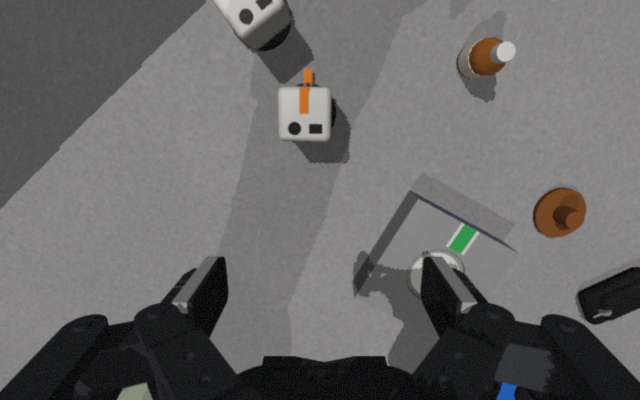

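View pics/t3.png

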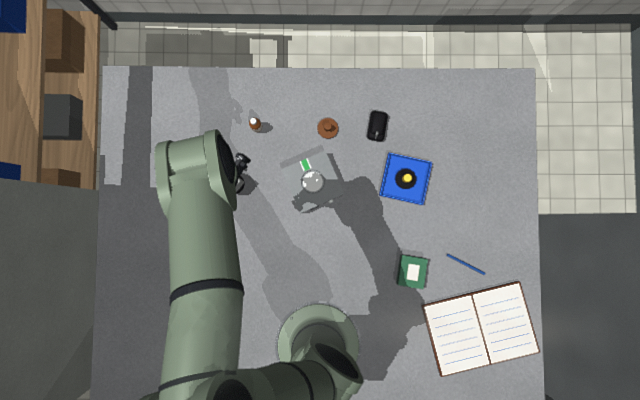

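The cap lies knob up in the tray at top (406,178). In the wrist view the camera's top face is centred near (305,113), with the stripe pointing up and the tab at (308,76).

```bash
python3 - <<'E'
from h import *
np.set_printoptions(precision=4,suppress=True)
w=cv2.imread('pics/w2.png');k=comp(w,(0,0,165),(180,60,255),(265,70,350,155))
h=cv2.convexHull(k);r=cv2.minAreaRect(h);b=cv2.boxPoints(r);Q=np.array([p2w('w2',*p,.088)[:2] for p in b]);print(r,'\n',Q,'cam',Q.mean(0),np.linalg.norm(Q-np.roll(Q,1,0),axis=1))
for i in range(4):d=Q[i]-Q[i-1];print(np.degrees(np.arctan2(d[1],d[0])))
o=comp(w,(3,110,90),(18,255,255),(295,60,320,85));print(len(o),o.min(0),o.max(0))
o=comp(w,(3,110,90),(18,255,255),(290,65,325,120));S=np.array([p2w('w2',*p,.088)[:2] for p in o if p[1]>88]);m=S.mean(0);d=np.linalg.svd(S-m)[2][0]
print('stripe',m,np.degrees(np.arctan2(*d[::-1])));tt=p2w('w2',308,69,.012)[:2];c=Q.mean(0);e=tt-c;print('tab',tt,np.hypot(*e),np.degrees(np.arctan2(e[1],e[0])))
g=comp(w,(40,90,60),(80,255,255),(430,210,500,265));G=np.array([p2w('w2',*p,.045)[:2] for p in g]);m=G.mean(0);d=np.linalg.svd(G-m)[2][0]
print('green',m,np.degrees(np.arctan2(*d[::-1])))
E
```

```text
((303.0, 112.5), (49.0, 48.0), 90.0) 
 [[0.5383 0.3267]
 [0.5766 0.2968]
 [0.5465 0.258 ]
 [0.5067 0.2891]] cam [0.542  0.2927] [0.0491 0.0486 0.0491 0.0505]
49.96999746047812
-38.04408424671003
-127.83354230762411
141.98808839302328
138 [303.  69.] [312.  84.]
stripe [0.5503 0.3013] -129.3071703731367
tab [0.5745 0.3306] 0.05000196124200576 49.43431732227694
green [0.6031 0.0447] -156.52867507409218
```

Call:
{"api": "jog_arm", "payload": {
  "plan": [
    [[0,0,-0.02],[2.4,6.1,0],8.5],
    [[0,0,-0.02],[2.4,6.1,-4],8.5],
    [[0,0,-0.02],[2.4,6.1,-8],8.5],
    [[0,0,-0.02],[2.4,6.1,-12],8.5],
    [[0,0,-0.02],[2.4,6.1,-14],8.5],
    [[0,0,-0.02],[2.4,6.1,-14],8.5],
    [[0,0,-0.02],[2.4,6.1,-14],8.5]
  ]
}}

```text
t: 9.05
eef_pos: [0.5439, 0.2918, 0.1593]
tcp_rot: [3.141, -0.0, 0.889]
force: [0.6, -0.4, 0.9]
grip_width: 0.994
finger_force: 0.0
```

```bash
python3 - <<'E'
from h import *
np.set_printoptions(precision=4,suppress=True)
f=grab('wrist','w3');s=ctrl.sense();print(s['eef_pos'],s['tcp_rot'],f['cam_to_world'][:3,3])
E
```

```text
[0.5442 0.2922 0.16  ] [ 3.1409 -0.0015  0.8898] [0.59   0.3467 0.3026]
```

View pics/w3.png

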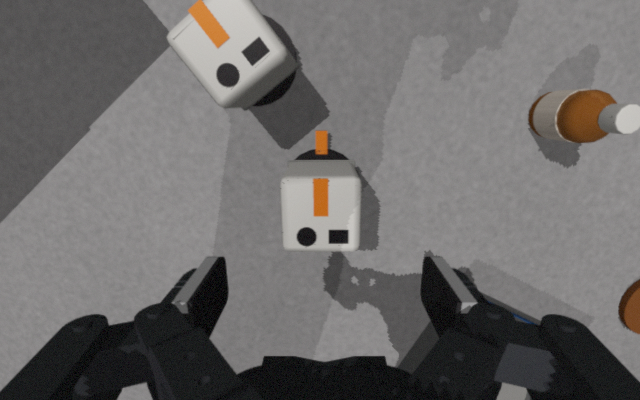

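The camera top face spans about (282..360, 178..250), with the tab at (321,131–154), nearly aligned with the tool.

```bash
python3 - <<'E'
from h import *
np.set_printoptions(precision=4,suppress=True)
w=cv2.imread('pics/w3.png');gr=cv2.cvtColor(w,cv2.COLOR_BGR2GRAY)
print(gr[155:190:1,300]);print(gr[240:258,325]);print(gr[215,275:292],gr[215,352:368])
P=lambda u,v,z:p2w('w3',u,v,z)[:2]
t=P(321.5,131,.0105);b=P(321,250.5,.088);ax=np.array([np.cos(.89),np.sin(.89)]);ay=np.array([-ax[1],ax[0]])
s=ctrl.sense()['eef_pos'][:2]
for n,q in(('tabtip',t),('back edge',b),('front',P(321,178,.088)),('L',P(281.5,215,.088)),('R',P(360.5,215,.088)),('tabmid',P(321.5,143,.012)),('str1',P(320.3,181,.088)),('str2',P(321,213,.088))):print(n,q,'rel tcp',(q-s)@ax,(q-s)@ay)
o=comp(w,(3,110,90),(18,255,255),(305,120,335,158));print('tab px',o.min(0),o.max(0))
o=comp(w,(3,110,90),(18,255,255),(305,170,335,220));S=np.array([P(*p,.088) for p in o]);d=np.linalg.svd(S-S.mean(0))[2][0];print('stripe ang',np.arctan2(*d[::-1]))
E
```

```text
[ 44  33  32  34  47 103 109 120 119 123 119 122 123 123 122 124 124 124
 123 124 129 141 154 166 175 177 178 182 183 186 185 185 186 185 184]
[177 175 176 177 177 177 177 174 165 156 143 128 123 125 125 128 123 119]
[126 124 125 125 123 121 129 156 169 171 173 178 178 182 184 182 182] [198 195 188 181 173 163 154 138 109  87  83  90  85  86  84  86]
tabtip [0.5744 0.3309] rel tcp 0.04912367961966755 0.0008833123324187693
back edge [0.5261 0.2713] rel tcp -0.027567877718028794 0.0009652622539261624
front [0.559  0.3117] rel tcp 0.024526602414101803 0.0007448730020955342
L [0.5219 0.3087] rel tcp -0.00116682234936922 0.027777060689724492
R [0.5636 0.2748] rel tcp -0.001255606026221885 -0.026065243709407604
tabmid [0.568 0.323] rel tcp 0.03899972339936598 0.000909956671353488
str1 [0.5574 0.3104] rel tcp 0.02250174865598929 0.0012162023311782248
str2 [0.5437 0.2929] rel tcp 0.00022726004151435181 0.0008469595383549585
tab px [315. 131.] [327. 154.]
stripe ang -2.245541099103553
```

Call:
{"api": "jog_arm", "payload": {
  "plan": [
    [[0,0,0.006],[-0.15,-0.05,-2],8.5],
    [[0,0,0.006],[-0.15,-0.05,-5],8.5],
    [[0,0,0.006],[-0.15,-0.05,-8],8.5],
    [[0,0,0.006],[-0.15,-0.05,-11],8.5],
    [[0,0,0.006],[-0.15,-0.05,-12.4],8.5],
    [[0,0,0.006],[-0.15,-0.05,-12.4],8.5],
    [[0,0,0.006],[-0.15,-0.05,-12.4],8.5]
  ]
}}

```text
t: 9.8
eef_pos: [0.5427, 0.2922, 0.0361]
tcp_rot: [3.141, -0.002, 0.897]
force: [-0.7, -0.6, 0.5]
grip_width: 0.996
finger_force: 0.0
```

Call:
{"api": "jog_arm", "payload": {
  "plan": [
    [[0,0,0],[0,0,0],6.3],
    [[0,0,0],[0,0,0],6],
    [[0,0,0],[0,0,0],5.8],
    [[0,0,0],[0,0,0],5.5],
    [[0,0,0],[0,0,0],5],
    [[0,0,0],[0,0,0],5],
    [[0,0,0],[0,0,0],5],
    [[0,0,0],[0,0,0],5]
  ],
  "newtons": 40
}}

```text
t: 10.6
eef_pos: [0.5419, 0.2924, 0.0353]
tcp_rot: [-3.141, -0.001, 0.897]
force: [-3.0, 0.9, 9.6]
grip_width: 0.651
finger_force: 30.3
```

Call:
{"api": "jog_arm", "payload": {
  "plan": [
    [[0,0,0],[0,0,0.5],5],
    [[0,0,0],[0,0,1.5],5],
    [[0,0,0],[0,0,3],5],
    [[0,0,0],[0,0,5],5],
    [[0,0,0],[0,0,7.5],5],
    [[0,0,0],[0,0,10],5],
    [[0,0,0],[0,0,11],5],
    [[0,0,0],[0,0,11.5],5],
    [[0,0,0],[0,0,11.5],5]
  ]
}}

```text
t: 11.5
eef_pos: [0.5417, 0.2921, 0.1497]
tcp_rot: [-3.142, -0.0, 0.897]
force: [-0.0, -0.4, -4.3]
grip_width: 0.654
finger_force: 35.0
```

```bash
python3 - <<'E'
from h import *
np.set_printoptions(precision=4,suppress=True)
grab('wrist','w4')
for tag,db,gb in(('t2',(295,165,330,200),(295,150,320,175)),('s2',(305,185,340,225),(330,195,360,220))):
    w=cv2.imread(f'pics/{tag}.png');k=comp(w,(0,0,190),(180,50,255),db);c,ax,a=cv2.fitEllipse(cv2.convexHull(k));z=.040
    C=p2w(tag,*c,z)[:2]
    g=comp(w,(40,90,60),(80,255,255),gb);G=np.array([p2w(tag,*p,.045)[:2] for p in g]);m=G.mean(0);d=np.linalg.svd(G-m)[2][0];e=m-C
    print(tag,c,ax,'port',C,'green',m,np.hypot(*e),np.degrees(np.arctan2(e[1],e[0])),np.degrees(np.arctan2(*d[::-1])))
E
```

```text
t2 (312.6048583984375, 181.31028747558594) (19.698745727539062, 19.991912841796875) port [0.5463 0.0184] green [0.6025 0.0433] 0.061562685795475254 23.90811080565035 -159.18341797624726
s2 (320.978759765625, 203.39224243164062) (20.085798263549805, 23.967273712158203) port [0.5439 0.0197] green [0.6003 0.046 ] 0.062223866550137084 25.014439495530933 23.885306034430894
```

View pics/w4.png

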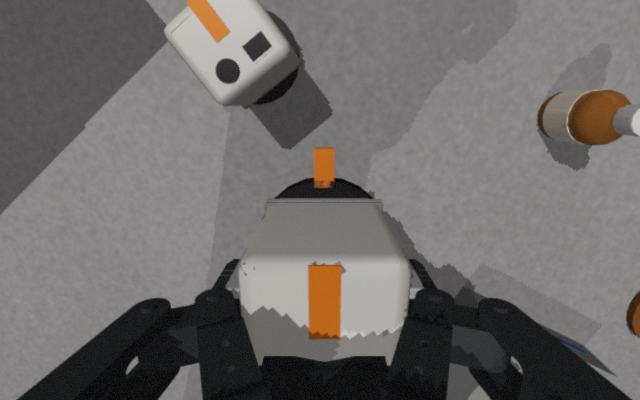

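Camera held upright and aligned with the tool, tab tip at (323.5,147). Now carrying it over the box, turning by -0.485.

Call:
{"api": "jog_arm", "payload": {
  "plan": [
    [[0,0,-0.06],[0,-2,0],5],
    [[0,0,-0.15],[0.1,-6,0],5],
    [[0,0,-0.25],[0.2,-10,0],5],
    [[0,0,-0.35],[0.2,-14,0],5],
    [[0,0,-0.42],[0.3,-18,0],5],
    [[0,0,-0.46],[0.3,-22,0],5],
    [[0,0,-0.485],[0.4,-25,0],5],
    [[0,0,-0.485],[0.4,-27,0],5],
    [[0,0,-0.485],[0.4,-27.2,0],5],
    [[0,0,-0.485],[0.4,-27.2,0],5]
  ]
}}

```text
t: 12.55
eef_pos: [0.5453, 0.0193, 0.1489]
tcp_rot: [-3.141, 0.001, 0.41]
force: [-0.2, 0.0, -4.1]
grip_width: 0.651
finger_force: 35.0
```

```bash
python3 - <<'E'
from h import *
np.set_printoptions(precision=4,suppress=True)
f=grab('wrist','w5');w=f['color'];s=ctrl.sense();print(s['eef_pos'],s['tcp_rot'],s['force'])
def rep(tag,w,z0,tcp,yaw):
    ax=np.array([np.cos(yaw),np.sin(yaw)]);ay=np.array([-ax[1],ax[0]])
    o=comp(w,(3,110,90),(18,255,255),(300,135,350,185));u=o[o[:,1]<o[:,1].min()+3]
    print('tab px',o.min(0),o.max(0));t=p2w(tag,o[:,0].mean(),o[:,1].min()-.5,z0+.0105)[:2];r=t-tcp;print('tab rel tcp',r@ax,r@ay);return t,ax,ay
rep('w4',cv2.imread('pics/w4.png'),.1497-.0353,np.array([.5417,.2921]),.897)
rep('w5',w,s['eef_pos'][2]-.0353,s['eef_pos'][:2],s['tcp_rot'][2])
g=comp(w,(40,90,60),(80,255,255),(200,0,450,200));G=np.array([p2w('w5',*p,.045)[:2] for p in g]);m=G.mean(0);d=np.linalg.svd(G-m)[2][0];print(g.min(0),g.max(0),m,np.arctan2(*d[::-1]))
for p in cv2.boxPoints(cv2.minAreaRect(g)):print(p,p2w('w5',*p,.045))
E
```

```text
[0.5454 0.0202 0.149 ] [-3.1412  0.0008  0.4112] [ 0.1647  0.4473 -4.7607]
tab px [314. 148.] [334. 184.]
tab rel tcp 0.05077982968501911 -0.0008855315399911498
tab px [314. 148.] [334. 184.]
tab rel tcp 0.05082897187743483 -0.0017400076144756436
[308.  91.] [334. 142.] [0.6031 0.0454] -2.7226947767049374
[308.  91.] [0.6157 0.0612 0.045 ]
[334.  91.] [0.623  0.0443 0.045 ]
[334. 142.] [0.5902 0.0297 0.045 ]
[308. 142.] [0.5826 0.0473 0.045 ]
```

View pics/w5.png

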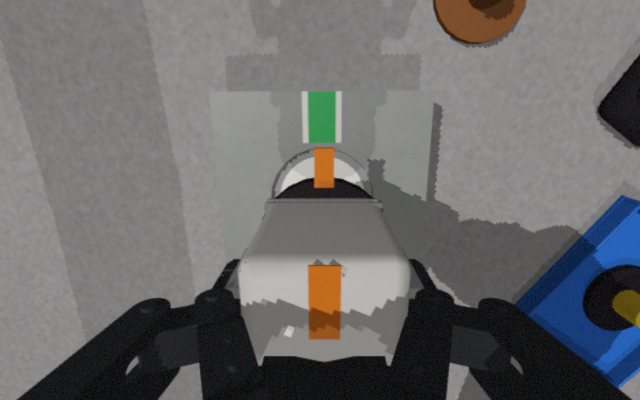

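The tab is nearly in line with the green field (tab x=324, field centre x=321, at different heights). The mark puts the port at about (0.5466, 0.0205). Shifting slightly and lowering to just above the rim, then looking again.

Call:
{"api": "jog_arm", "payload": {
  "plan": [
    [[0,0,0.006],[0.15,0.1,-1],5],
    [[0,0,0.006],[0.15,0.1,-2.5],5],
    [[0,0,0.006],[0.15,0.1,-4],5],
    [[0,0,0.006],[0.15,0.1,-5.2],5],
    [[0,0,0.006],[0.15,0.1,-6],5],
    [[0,0,0.006],[0.15,0.1,-6.4],5],
    [[0,0,0.006],[0.15,0.1,-6.5],5],
    [[0,0,0.006],[0.15,0.1,-6.5],5],
    [[0,0,0.006],[0.15,0.1,-6.5],5],
    [[0,0,0.006],[0.15,0.1,-6.5],5]
  ]
}}

```text
t: 13.6
eef_pos: [0.5475, 0.0211, 0.0849]
tcp_rot: [3.142, -0.001, 0.418]
force: [-0.9, 0.4, -3.5]
grip_width: 0.652
finger_force: 35.0
```

```bash
python3 - <<'E'
from h import *
np.set_printoptions(precision=4,suppress=True)
s=ctrl.sense();f=grab('wrist','w6');w=f['color'];tcp=s['eef_pos'][:2];yaw=s['tcp_rot'][2];print(s['eef_pos'],s['tcp_rot'],s['force'])
ax=np.array([np.cos(yaw),np.sin(yaw)]);ay=np.array([-ax[1],ax[0]])
o=comp(w,(3,110,90),(18,255,255),(300,135,350,185));z0=s['eef_pos'][2]-.0353
t=p2w('w6',o[:,0].mean(),o[:,1].min()-.5,z0+.0105)[:2];r=t-tcp;print(o.min(0),o.max(0),'tab rel tcp',r@ax,r@ay)
g=comp(w,(40,90,60),(80,255,255),(200,0,450,200));print(g.min(0),g.max(0))
far=g[g[:,1]==g[:,1].min()+3];P=p2w('w6',far[:,0].mean(),g[:,1].min()-.5,.045)[:2]
G=np.array([p2w('w6',*p,.045)[:2] for p in g]);d=np.linalg.svd(G-G.mean(0))[2][0];d*=np.sign(d[0]);a=np.arctan2(d[1],d[0]);port=P-.080*d
print('mark yaw',a,'port',port,'cam centre est',t-.052*ax,'err ax,ay',(port-t+.052*ax)@ax,(port-t+.052*ax)@ay)
cv2.imwrite('pics/c6.png',cv2.resize(w[60:260,200:450],(750,600),interpolation=cv2.INTER_CUBIC))
E
```

```text
[0.5475 0.0211 0.0849] [ 3.1415 -0.0007  0.4178] [-0.9484  0.4031 -3.4519]
[314. 148.] [334. 184.] tab rel tcp 0.05133038022919647 -0.0009957539880254144
[305.  93.] [341. 160.]
mark yaw 0.40509005968481504 port [0.5457 0.0209] cam centre est [0.5473 0.0199] err ax,ay -0.0010398125582441707 0.001532564903350117
```

View pics/c6.png

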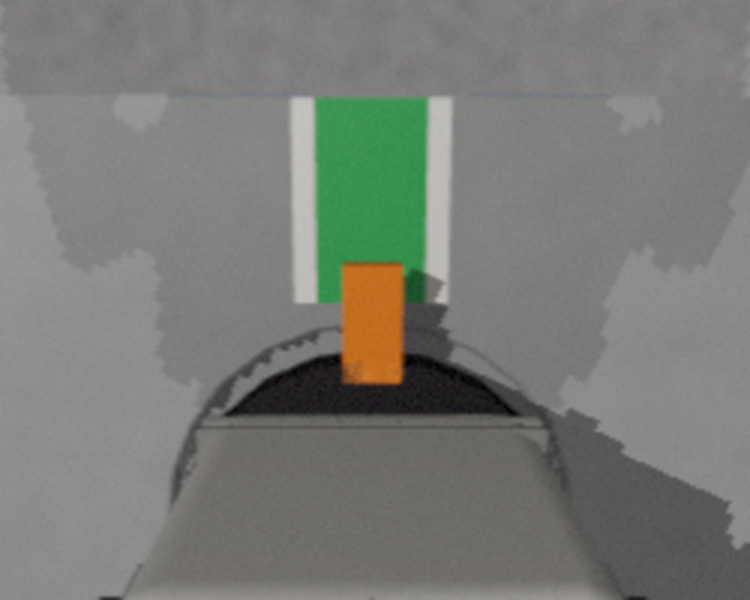

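The picture shows the tab (373,323) inside the green field, between the lines (293..450). The rim is about 1 mm left of the flange. Small correction, then a slow descent.

Call:
{"api": "jog_arm", "payload": {
  "plan": [
    [[0,0,0],[-0.1,0.06,0],5],
    [[0,0,0],[-0.1,0.06,-0.2],5],
    [[0,0,0],[-0.1,0.06,-0.35],5],
    [[0,0,0],[-0.1,0.06,-0.5],5],
    [[0,0,0],[-0.1,0.06,-0.6],5],
    [[0,0,0],[-0.1,0.06,-0.7],5],
    [[0,0,0],[-0.1,0.06,-0.7],5],
    [[0,0,0],[-0.1,0.06,-0.7],5]
  ]
}}

```text
t: 14.45
eef_pos: [0.5463, 0.0216, 0.0775]
tcp_rot: [-3.142, -0.0, 0.418]
force: [-0.2, -0.5, -4.6]
grip_width: 0.651
finger_force: 35.0
```

Call:
{"api": "jog_arm", "payload": {
  "plan": [
    [[0,0,0],[0,0,-0.05],5],
    [[0,0,0],[0,0,-0.1],5],
    [[0,0,0],[0,0,-0.15],5],
    [[0,0,0],[0,0,-0.2],5],
    [[0,0,0],[0,0,-0.2],5],
    [[0,0,0],[0,0,-0.2],5]
  ]
}}

```text
t: 15.05
eef_pos: [0.5462, 0.0216, 0.0755]
tcp_rot: [-3.142, 0.0, 0.418]
force: [0.4, -0.9, -4.3]
grip_width: 0.649
finger_force: 35.0
```

Call:
{"api": "jog_arm", "payload": {
  "plan": [
    [[0,0,0],[0,0,-0.04],5],
    [[0,0,0],[0,0,-0.08],5],
    [[0,0,0],[0,0,-0.12],5],
    [[0,0,0],[0,0,-0.12],5]
  ]
}}

```text
t: 15.45
eef_pos: [0.5464, 0.0216, 0.0752]
tcp_rot: [-3.141, -0.001, 0.418]
force: [-7.7, 1.7, 20.0]
grip_width: 0.646
finger_force: 37.3
```

The force rises at z=0.0752, which matches the expected seat height of 0.0753. Easing off, releasing and retreating straight up.

Call:
{"api": "jog_arm", "payload": {
  "plan": [
    [[0,0,0],[0,0,0.06],5],
    [[0,0,0],[0,0,0.06],5.6],
    [[0,0,0],[0,0,0.06],6],
    [[0,0,0],[0,0,0.06],7],
    [[0,0,0],[0,0,0.06],8.4],
    [[0,0,0],[0,0,0.06],8.4],
    [[0,0,0],[0,0,0.06],8.4]
  ]
}}

```text
t: 16.15
eef_pos: [0.5463, 0.0216, 0.0749]
tcp_rot: [3.142, -0.0, 0.418]
force: [-0.1, 0.2, 0.4]
grip_width: 0.984
finger_force: 0.0
```

Call:
{"api": "jog_arm", "payload": {
  "plan": [
    [[0,0,0],[0,0,1],8.4],
    [[0,0,0],[0,0,3],8.4],
    [[0,0,0],[0,0,6],8.4],
    [[0,0,0],[0,0,10],8.4],
    [[0,0,0],[0,0,14],8.4],
    [[0,0,0],[-5,-2,16],8.4],
    [[0,0,0],[-8,-3.5,16],8.4],
    [[0,0,0],[-8,-3.5,16],8.4],
    [[0,0,0],[-8,-3.5,16],8.4]
  ]
}}

```text
t: 17.05
eef_pos: [0.4662, -0.0133, 0.2358]
tcp_rot: [-3.141, -0.002, 0.417]
force: [0.1, 0.9, 0.4]
grip_width: 0.984
finger_force: 0.0
```

```bash
python3 - <<'E'
from h import *
w=grab('wrist','w7')['color'];s=grab('scene','s7')['color'];t=grab('top','t7')['color']
m=np.zeros((600,800,3),np.uint8);m[:400,:640]=w;m[400:,:320]=cv2.resize(s[90:240,260:460],None,fx=1.6,fy=1.333)[:200,:320];m[400:,320:640]=cv2.resize(t,(320,200))
cv2.imwrite('pics/m7.png',m);print(ctrl.sense())
E
```

```text
{'t': 17.2, 'joint_positions': array([-0.73706695,  0.35811334,  0.81934344,  2.0243744 , -0.3341263 ,
        0.8947766 , -0.88924214]), 'qvel': array([ 0.00319323,  0.01101402, -0.00128089,  0.00232992, -0.0009089 ,
       -0.00183248, -0.00030423]), 'joint_efforts': array([ 1.57457090e-02, -5.49315834e+01,  1.16501901e+01, -3.17601728e+01,
        3.97783262e-02,  2.94792303e-02, -9.17587546e-03]), 'eef_pos': array([ 0.46689553, -0.01313506,  0.23500997]), 'tcp_rot': array([ 3.14122432e+00, -4.92980483e-05,  4.18196135e-01]), 'force': array([ 0.76341617,  0.27092525, -0.47989352]), 'torque': array([0.02422821, 0.01470435, 0.01196768]), 'finger_force': 0.0, 'grip_width': 0.9819513171893426}
```

View pics/m7.png

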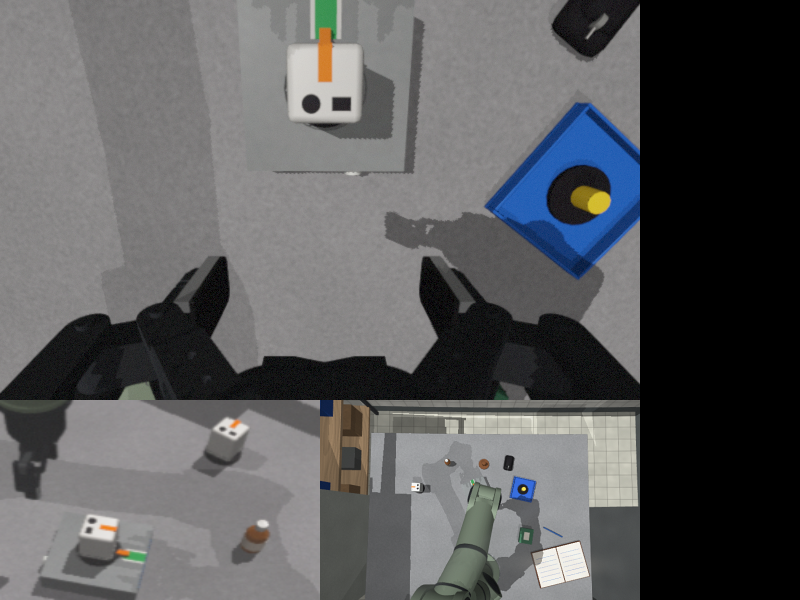

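The camera sits upright in the port with its tab over the green field at (325,33). The cap lies knob up in the tray at (580,195), and the arm is clear. Handing in.

```bash
python3 -c "
from plant import ctrl
print(ctrl.finish_job())"
```

```text
the job is handed in; nothing more can be done
None
```

The job is handed in: the dust cap lies knob up in the blue tray, and the camera sits upright and fully home in the port with its orange tab over the green field; I never touched the bottle, mouse or slide box.

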